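# Make up two gift kits at the chocolate maker's bench

## Robot

A 7-joint arm with a two-finger parallel gripper is mounted at the origin on the work surface. World frame = base frame: x ahead of the robot, y to its left, z up, the work surface at z = 0. Lengths are in m, angles in rad, forces in N, time in s.
With the tool pointing down it reaches from about 0.4 to 0.9 m from the base axis. Payload 5.6 kg.
Tool frame: the origin (TCP) lies on the centre line of the jaws, within the pads' length; the fingertips stand 25 mm ahead of it and the grasp point (between the pads) lies 6 mm ahead of it; z points along the fingers, y is the line along which they close (so a half turn about z gives the same grasp; the last joint's range is limited). The gripper opens to 92 mm and grips with 3 to 60 N. Pads are 20 mm wide; open, the fingers measure 128 mm over their backs; the gripper's body (75 mm by 189 mm) begins 69 mm behind the grasp point.
Start: joints at [1.14, 0.468, -0.012, 1.603, 0.006, 1.071, -0.056], TCP at [0.246, -0.602, 0.24] pointing down, gripper open.
Joint ranges: [-2.53, 2.53], [-0.31, 2.02], [-1.57, 1.55], [0.28, 2.44], [-1.29, 4.43], [0.15, 1.84], [-2.92, 2.92]. Speed limits (rad/s): [2.57, 2.57, 3.14, 3.14, 3.14, 3.14, 3.14].

## Interface

Orientations are given as a unit quaternion [x, y, z, w].
In Python, from station import robot gives the robot as it stands.
- The arm moves only by the shell command python3 -m pendant 'ROWS' [FORCE]. ROWS is JSON, a list of rows, each a list of 5 numbers: the shift along the tool's x, y, z in cm, then the turn about the tool's z in degrees, then the finger opening in cm, from 0 to 9.19. In form: [[tx, ty, tz, twist, fingers], ...]. A call has 1 to 8 rows; each row is the pose to reach, as a shift and turn from the pose commanded when the call began, along the tool's axes at that moment; what a row does not reach only later rows make up. A row lasts 1/8 s, in which the tool goes at most 62.5 mm and 10.7 degrees, less where a joint would pass 70% of its speed; a pose out of reach is approached as far as the arm can. A call with a gripper value outside its range is refused whole. The fingers move at their own pace and stop on an object; FORCE is the grip in N (left out, the last holds). Time passes only in rows, so rows that repeat a pose let the fingers close. It gives the time, the measured TCP pose, the force, the opening and the grip force at its end, in the units of the state.
- robot.read_state(): the state, without advancing time (a new reading comes with each control period).
- robot.get_image(name): name is "scene" or "side" or "wrist"; returns (picture, depth): 480x640x3 uint8, red, green, blue; 480x640 float32, m along the optical axis (not along the pixel's ray), 0 where there is no reading.
- robot.camera_model(name): a dict with "mtx" (3x3 intrinsics, pixels), "origin" and "attitude" of the camera in the world. Camera axes: x right, y down, z forward; pixel columns grow to the right and rows downward; lengths in m; the calibration is good to about 2 mm. A picture is of the moment at which its call begins: read the wrist's pose just before it. camera_model takes no time and is no camera call; for the wrist camera it gives the pose at the moment of the call.
- robot.finish_job(): hands the job in; it is judged then, once.
The state is a dict: "time": time; "joints": joint angles; "qd": joint speeds; "effort": joint torques, N m; "tcp_pos": TCP position; "tcp_rot": TCP orientation; "wrist_force": force on the tool from outside, world axes, zero at the start; "moment": the same for the moment, N m; "width": opening from 0.0 (shut) to 1.0 (fully open); "finger_force": force on a finger pad.
Only numpy, scipy, OpenCV 4.12 (cv2) and the standard library are available. Lean on these libraries where they do the work, as an engineer would, in place of code of your own. Each camera call takes 0.05 s, during which the arm holds its last target. There are 200 camera calls.

## Task

Make up the two gift kits: the tray with three pockets is the grind-your-own kit and gets the stone mortar in its middle pocket with the jar of nibs and the wooden pestle in the end pockets (either way round); the tray with two pockets is the hot-cocoa kit and gets the metal canister and the wrapped chocolate block, one to a pocket. Set each thing down, do not drop it, so that it stands upright as it stood on the bench, flat on its pocket's floor, and let go. Leave the bowl of beans, the scale and the scoop where they are.

Things in the scene. Friction and masses are not known exactly. Their poses are not given: they have to be found in the camera images.
- jar: Stands upright on the steel bench; origin at the centre of its underside, z up. Squat amber glass jar with a brass lid: plain cylinder 52 mm in diameter to 52 mm high, neck 40 mm, then a lid 48 mm in diameter; 68 mm high in all. About 0.16 kg.
- mortar: Stands upright on the steel bench; origin at the centre of its underside, z up. Small pale marble cup with an open, empty mouth: 56 mm in diameter outside (straight sides), 48 mm high, wall 5 mm. About 0.22 kg.
- pestle: Stands upright on the steel bench; origin at the centre of its underside, z up. Brown wooden pestle standing on its broad foot: foot 44 mm in diameter and 14 mm high, narrowing to a straight shaft 26 mm in diameter from 24 to 82 mm high, then a knob 34 mm in diameter; 100 mm high in all. About 0.09 kg.
- canister: Stands upright on the steel bench; origin at the centre of its underside, z up. Tall plain aluminium canister, a cylinder 52 mm in diameter (its lid, from 80 mm up, 53 mm) and 95 mm high. About 0.15 kg.
- block: Stands upright on the steel bench; origin at the centre of its underside, z up. Chocolate block in brown card with a pale paper band: a box 56 mm along its x, 44 mm along its y, 46 mm high. About 0.2 kg.
- long_tray: Low plywood tray with three pockets, 84 x 244 x 18 mm. Row of square pockets along its y axis, each 76 x 76 mm inside; floor 4 mm thick, outer walls and dividers 4 mm thick, their tops 18 mm above the bench (14 mm above the pocket floors). Fixed to the bench; origin at the centre of its underside, x across the row, z up. Pocket centres at y = -80, 0 and +80 mm.
- short_tray: Low plywood tray with two pockets, 84 x 164 x 18 mm. Row of square pockets along its y axis, each 76 x 76 mm inside; floor 4 mm thick, outer walls and dividers 4 mm thick, their tops 18 mm above the bench (14 mm above the pocket floors). Fixed to the bench; origin at the centre of its underside, x across the row, z up. Pocket centres at y = -40 and +40 mm.
- bowl: Bystander: clear plastic bowl of cocoa beans, 170 mm across the rim, 75 mm high; origin at the centre of its underside. Loose, not to be moved.
- scale: Bystander: black kitchen scale with a steel plate, 170 x 140 x 28 mm; origin at the centre of its underside. Loose, not to be moved.
- scoop: Bystander: steel scoop with a dark wooden handle, lying flat; its pan is 70 x 60 mm, 26 mm high, from the origin to +x, its handle 98 mm long to -x; origin on the bench at the middle of the pan's closed end. Loose, not to be moved.
Things that resemble listed ones, but are neither listed nor needed, are in the scene too. What is shaped like the block but purple or red is not meant.

How it is judged:
By the outcome, as a careful person would: the job done as asked, in the order asked, and still so for the second after the job is handed in, with the robot touching nothing.
It also fails if it takes over 128 s, if anything falls off the work surface, if the arm or the gripper's body presses on something with over 40 N, if the wrist force passes 120 N, or if a joint passes its speed limit or range.

## Working session

There is one attempt and no reset: what is moved stays moved. The work goes in short steps, Python scripts to look and compute and a shell command to move; the robot and the scene stay as the last step left them, time stands still between calls to the robot, and variables do not carry over. Pictures are saved under pics/ and viewed, at most 14 in all, crops included, and the job is handed in when it is done.

```bash
ls; mkdir -p pics; python3 - <<'E'
from station import robot
import cv2,numpy as np
s=robot.read_state();print(s)
for n in["scene","side"]:
    im,d=robot.get_image(n);np.savez(f"{n}0.npz",im=im,d=d)
    cv2.imwrite(f"pics/{n}0.png",im[:,:,::-1]);m=robot.camera_model(n);print(n,m)
print(robot.camera_model("wrist"))
E
```

```text
pics
{'time': 0.0, 'joints': array([ 1.14002807,  0.46839026, -0.01160257,  1.6036233 ,  0.00598702,
        1.07141023, -0.05629274]), 'qd': array([ 1.12295615e-03,  6.30402178e-04, -3.74475036e-04, -7.29474964e-04,
       -5.32325189e-04,  5.02203244e-05, -1.03082394e-03]), 'effort': array([ 6.94184364e-04, -5.20571494e+01, -1.21630268e-02, -2.43755490e+01,
       -5.66426315e-02,  1.71135395e-02,  1.49292514e-04]), 'tcp_pos': array([ 0.24551372, -0.60125904,  0.23863196]), 'tcp_rot': array([ 9.81268965e-01,  1.92640628e-01, -2.28563084e-04, -8.68710010e-04]), 'wrist_force': array([-0.24270104, -0.02925959, -0.17554759]), 'moment': array([0.03509049, 0.03425566, 0.01252291]), 'finger_force': 0.0, 'width': 0.9999639982696555}
scene {'mtx': array([[586.87765176,   0.        , 314.87281841],
       [  0.        , 586.87765176, 248.18208135],
       [  0.        ,   0.        ,   1.        ]]), 'origin': array([ 0.86375789, -0.55125218,  1.05988246]), 'attitude': array([ 0.90750093,  0.30245429, -0.08524727, -0.27874068])}
side {'mtx': array([[478.31191386,   0.        , 323.81788989],
       [  0.        , 478.31191386, 237.50762764],
       [  0.        ,   0.        ,   1.        ]]), 'origin': array([0.04366877, 0.68453366, 0.69183446]), 'attitude': array([-0.23604292,  0.86831053, -0.41913831,  0.12101091])}
{'mtx': array([[364.03207543,   0.        , 320.56771304],
       [  0.        , 364.03207543, 234.52580043],
       [  0.        ,   0.        ,   1.        ]]), 'origin': array([ 0.31717915, -0.572547  ,  0.38423673]), 'attitude': array([ 0.82227719, -0.55196693, -0.07759581,  0.11476773])}
```

View pics/scene0.png

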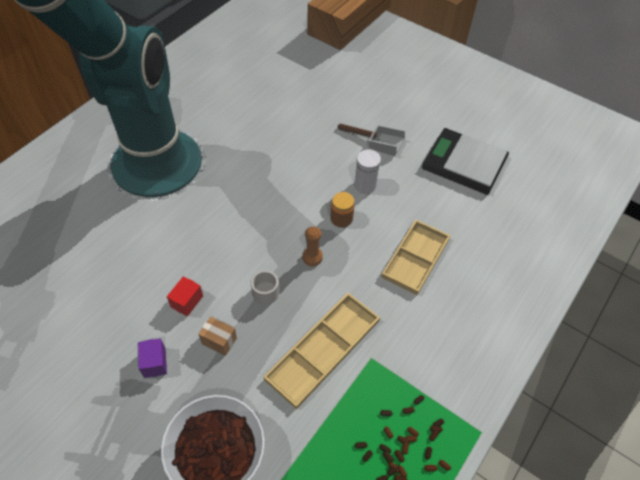

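View pics/side0.png

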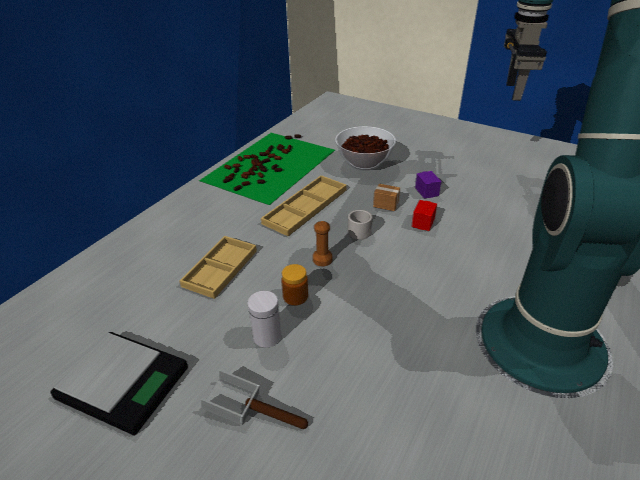

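The scene view (px) shows the canister (367,170), jar (343,208), pestle (313,245), mortar (265,287) and long tray (322,350). The short tray is at (416,257), the scale at (465,160), the scoop at (375,135) and the bowl at (213,445).

There are three block-shaped things: red (185,296), purple (152,357) and brown with a pale band (218,335). The brown one fits the description. I'll confirm it in a crop and measure from depth.

```bash
cat > h.py <<'E'
from station import robot
import cv2,numpy as np
from scipy.spatial.transform import Rotation as R
def cloud(d,m):
    v,u=np.mgrid[:480,:640];K=m["mtx"]
    p=np.stack([(u-K[0,2])/K[0,0]*d,(v-K[1,2])/K[1,1]*d,d],-1)
    return p@R.from_quat(m["attitude"]).as_matrix().T+m["origin"]
def proj(P,m):
    c=(np.atleast_2d(P)-m["origin"])@R.from_quat(m["attitude"]).as_matrix();q=c@m["mtx"].T
    return q[:,:2]/q[:,2:]
E
python3 - <<'E'
from h import *
S={}
for n in["scene","side"]:
    z=np.load(n+"0.npz");S[n]=(cloud(z["d"],robot.camera_model(n)),z["im"],z["d"])
seeds=dict(canister=(367,160,.095),jar=(343,202,.068),pestle=(313,233,.1),mortar=(265,278,.048),block=(218,330,.046),red=(185,290,.046),purple=(152,350,.046))
P,im,d=S["scene"]; Q=S["side"][0]
print("bench z",[np.median(x[200:350,200:400,2][np.abs(x[200:350,200:400,2])<.015]) for x in(P,Q)])
for k,(u,v,h) in seeds.items():
    c=np.median(P[v-4:v+5,u-4:u+5].reshape(-1,3),0)
    for n,X in(("scene",P),("side",Q)):
        D=S[n][2]
        m=(np.hypot(X[...,0]-c[0],X[...,1]-c[1])<.05)&(abs(X[...,2]-h)<.006)&(D>0)
        p=X[m]
        if len(p)<8: print(k,n,len(p));continue
        r=cv2.minAreaRect((p[:,:2]*1000).astype(np.float32));cc,rad=cv2.minEnclosingCircle((p[:,:2]*1000).astype(np.float32))
        print(k,n,len(p),"z",p[:,2].mean().round(4),"mean",(p[:,:2].mean(0)*1000).round(1),"circ",np.round(cc,1),round(rad,1),"rect",np.round(r[0],1),np.round(r[1],1),round(r[2],1))
hsv=cv2.cvtColor(im,cv2.COLOR_RGB2HSV)
for k,(u,v) in dict(long=(322,350),short=(416,257)).items():
  for n,X in(("scene",P),("side",Q)):
    hs=cv2.cvtColor(S[n][1],cv2.COLOR_RGB2HSV)
    c=np.median(P[v-4:v+5,u-4:u+5].reshape(-1,3),0)
    w=(hs[...,0]>12)&(hs[...,0]<30)&(hs[...,1]>70)&(S[n][2]>0)&(np.hypot(X[...,0]-c[0],X[...,1]-c[1])<.16)&(X[...,2]>.013)&(X[...,2]<.024)
    w&=~((abs(X[...,0]-c[0])>.12)&False)
    no,lab,st,_=cv2.connectedComponentsWithStats(w.astype(np.uint8),connectivity=8)
    p=X[lab==1+np.argmax(st[1:,4])]
    r=cv2.minAreaRect((p[:,:2]*1000).astype(np.float32));print(k,n,len(p),np.round(r[0],1),np.round(r[1],1),round(r[2],1))
cv2.imwrite("pics/crop1.png",cv2.resize(im[260:400,120:320,::-1],None,fx=4,fy=4,interpolation=cv2.INTER_CUBIC))
s=robot.read_state();print(R.from_quat(s["tcp_rot"]).as_matrix().round(3))
E
```

```text
bench z [np.float64(0.0003027543170721625), np.float64(0.00030382045647359135)]
canister scene 359 z 0.0946 mean [439.6 238.2] circ [438.6 238.3] 29.2 rect [439.  239.4] [51.4 54. ] 22.8
canister side 573 z 0.0946 mean [437.5 245.2] circ [439.3 243. ] 27.0 rect [438.8 243.6] [51.8 51.8] 30.8
jar scene 327 z 0.0677 mean [451.4 125.9] circ [450.4 127.9] 25.5 rect [450.9 127.3] [45.5 49.4] 34.8
jar side 364 z 0.0676 mean [449.4 132.3] circ [450.1 130.5] 25.2 rect [450.6 130.2] [47.5 46.5] 2.9
pestle scene 163 z 0.0981 mean [462.9   1.5] circ [462.1   2. ] 16.7 rect [462.9   2.6] [30.3 31. ] 37.2
pestle side 119 z 0.0982 mean [460.  10.] circ [461.3   8.4] 16.6 rect [459.9   9.1] [31.5 27.8] 39.2
mortar scene 214 z 0.0469 mean [ 435.8 -124. ] circ [ 436.6 -124. ] 28.6 rect [ 436.  -124.5] [54.2 53.8] 38.2
mortar side 172 z 0.0464 mean [ 435.8 -118.9] circ [ 436.6 -120.5] 29.6 rect [ 436.5 -120. ] [53.2 55.5] 26.6
block scene 654 z 0.0459 mean [ 433.2 -262.6] circ [ 432.8 -262.4] 34.6 rect [ 432.1 -261. ] [56.9 46.4] 8.9
block side 259 z 0.0456 mean [ 430.8 -255.6] circ [ 431.1 -258.2] 34.0 rect [ 432.7 -258. ] [57.5 47.7] 11.1
red scene 584 z 0.0459 mean [ 322.4 -236.7] circ [ 321.2 -236.5] 34.3 rect [ 320.5 -236.1] [47.3 58.2] 5.7
red side 291 z 0.0456 mean [ 320.5 -229.6] circ [ 321.5 -232.1] 34.1 rect [ 321.5 -232.6] [43.9 62.8] 7.1
purple scene 705 z 0.046 mean [ 365.6 -370.2] circ [ 364.  -369.6] 34.3 rect [ 364.5 -369.6] [44.6 60.7] 48.4
purple side 233 z 0.0456 mean [ 363.4 -363.1] circ [ 365.9 -364.3] 34.4 rect [ 366.2 -367.5] [45.3 63.9] 46.1
long scene 986 [ 605.6 -153.3] [246.   85.1] 84.7
long side 586 [ 607.3 -151.6] [248.9  89.2] 84.7
short scene 529 [638.7 138.2] [ 84.6 170.3] 5.7
short side 602 [639.6 139.4] [ 86.1 168.7] 6.5
[[ 0.926  0.378 -0.001]
 [ 0.378 -0.926  0.001]
 [-0.    -0.002 -1.   ]]
```

View pics/crop1.png

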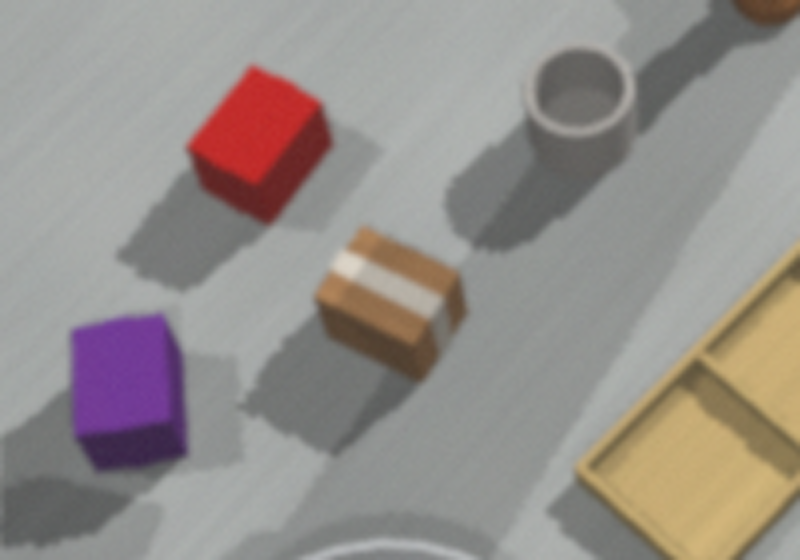

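The crop shows the brown block with its pale band at crop (390,300). Red is at (260,150) and purple at (130,390), so the brown one is right. The two views agree to about 4 mm, so I'll average them and move.

```bash
cat > go.py <<'E'
# usage: go.py x y z(TCP, mm) yaw(deg of tool-y axis in world): prints tool-axis shift (cm) and twist (deg)
import sys
from h import *
s=robot.read_state();M=R.from_quat(s["tcp_rot"]).as_matrix()
x,y,z,a=map(float,sys.argv[1:5])
t=M.T@(np.array([x,y,z])/1000-s["tcp_pos"])*100
cur=np.degrees(np.arctan2(M[1,1],M[0,1]));w=(-(a-cur)+180)%360-180
print("shift cm",t.round(2),"twist",round(w,1),"| t",round(s["time"],2),"tcp",(s["tcp_pos"]*1000).round(1),"yaw",round(cur,1),"tilt",M[:2,2].round(3),"F",s["wrist_force"].round(1),"w",round(s["width"]*92,1),"ff",round(float(s["finger_force"]),1),"j",s["joints"].round(2))
E
python3 go.py 436.5 -122 180 0
```

```text
shift cm [ 35.8  -37.14   5.93] twist -67.8 | t 0.1 tcp [ 245.6 -601.3  238.7] yaw -67.8 tilt [-0.001  0.001] F [-0.8  1.2 -0.1] w 92.0 ff 0.0 j [ 1.14  0.47 -0.01  1.6   0.01  1.07 -0.06]
```

```bash
python3 -m pendant '[[35.8,-37.1,5,-67.8,9.19],[35.8,-37.1,5,-67.8,9.19],[35.8,-37.1,5,-67.8,9.19],[35.8,-37.1,5,-67.8,9.19],[35.8,-37.1,5,-67.8,9.19],[35.8,-37.1,5,-67.8,9.19],[35.8,-37.1,5,-67.8,9.19],[35.8,-37.1,5,-67.8,9.19]]' 25; python3 go.py 436.5 -122 180 0
```

```text
time: 1.1
tcp_pos: [0.4306, -0.1379, 0.1912]
tcp_rot: [0.707, 0.707, -0.0, 0.0]
wrist_force: [0.7, -1.3, 0.6]
width: 1.001
finger_force: 0.0
shift cm [1.59 0.59 1.12] twist 0.0 | t 1.1 tcp [ 430.6 -137.9  191.2] yaw 0.0 tilt [ 0. -0.] F [ 0.7 -1.3  0.6] w 92.1 ff 0.0 j [ 0.66  0.24 -0.48  2.09  0.15  0.84  0.1 ]
```

```bash
python3 -m pendant '[[1.5,0.5,1,0,9.19],[1.5,0.5,1,0,9.19],[1.5,0.5,1,0,9.19]]'; python3 go.py 436.5 -122 180 0; cat > look.py <<'E'
# usage: look.py name x y h label... : wrist picture; top-surface points near (x,y) at height h
import sys
from h import *
n,x,y,h=sys.argv[1],*map(float,sys.argv[2:5])
m=robot.camera_model("wrist");im,d=robot.get_image("wrist")
cv2.imwrite(f"pics/{n}.png",im[:,:,::-1]);P=cloud(d,m)*1000
k=(np.hypot(P[...,0]-x,P[...,1]-y)<50)&(abs(P[...,2]-h)<6)&(d>0);p=P[k][:,:2].astype(np.float32)
if len(p)>8:
    c,r=cv2.minEnclosingCircle(p);q=cv2.minAreaRect(p);print(len(p),"circ",np.round(c,1),round(r,1),"rect",np.round(q[0],1),np.round(q[1],1),round(q[2],1),"z",P[k][:,2].mean().round(1))
E
python3 look.py w1 436 -122 48
```

```text
time: 1.48
tcp_pos: [0.435, -0.1257, 0.1814]
tcp_rot: [0.708, 0.707, -0.0, 0.0]
wrist_force: [-0.1, 0.3, 0.1]
width: 0.999
finger_force: 0.0
shift cm [0.37 0.15 0.14] twist -0.1 | t 1.48 tcp [ 435.  -125.7  181.4] yaw -0.1 tilt [-0. -0.] F [-0.1  0.3  0.1] w 91.9 ff 0.0 j [ 0.63  0.26 -0.48  2.1   0.16  0.82  0.05]
1369 circ [ 437.  -122.5] 27.8 rect [ 437.1 -122.4] [54.9 55.2] 79.0 z 47.7
```

View pics/w1.png

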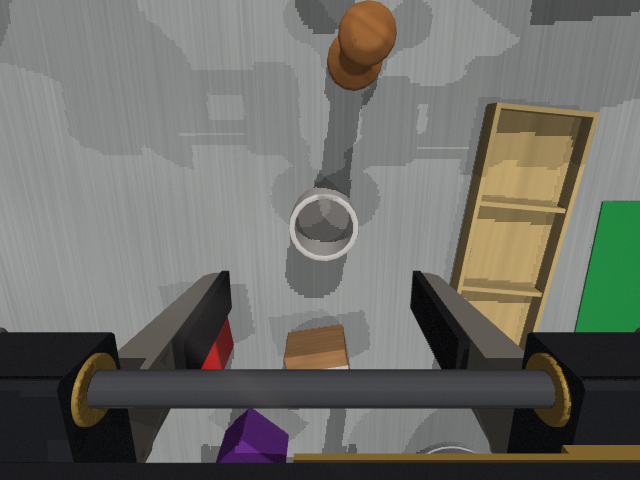

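The wrist view shows the mortar centred at (324,228) and the tray to the right. It measures (437,-122.5), which agrees with the fixed cameras. I'll go down.

```bash
python3 go.py 437 -122.5 45 0; python3 -m pendant '[[0.2,0.2,4,0,9.19],[0.2,0.2,9,0,9.19],[0.2,0.2,12,0,9.19],[0.2,0.2,13,0,9.19],[0.2,0.2,13.5,0,9.19],[0.2,0.2,13.5,0,9.19],[0.2,0.2,13.5,0,9.19]]'; python3 go.py 437 -122.5 45 0
```

```text
shift cm [ 0.35  0.2  13.65] twist -0.1 | t 1.52 tcp [ 435.  -126.   181.5] yaw -0.1 tilt [-0.    -0.001] F [-0.1 -0.   0.2] w 91.9 ff 0.0 j [ 0.63  0.26 -0.48  2.1   0.16  0.82  0.05]
time: 2.4
tcp_pos: [0.438, -0.1229, 0.0473]
tcp_rot: [0.707, 0.707, 0.0, 0.001]
wrist_force: [0.6, 0.5, 0.3]
width: 1.0
finger_force: 0.0
shift cm [ 0.04 -0.1   0.23] twist -0.0 | t 2.4 tcp [ 438.  -122.9   47.3] yaw -0.0 tilt [ 0.002 -0.001] F [0.6 0.5 0.3] w 92.0 ff 0.0 j [ 0.51  0.5  -0.37  2.17  0.36  0.52 -0.13]
```

```bash
python3 -m pendant '[[0,0,0.2,0,5],[0,0,0.2,0,5],[0,0,0.2,0,5],[0,0,0.2,0,5],[0,0,0.2,0,5]]' 25; python3 -m pendant '[[0,0,-1,0,5],[0,0,-3,0,5],[0,0,-5.5,0,5],[0,0,-7,0,5],[0,0,-8,0,5],[0,0,-8,0,5]]'; python3 go.py 606.5 -152.5 120 -5
```

```text
time: 3.02
tcp_pos: [0.4373, -0.1226, 0.0443]
tcp_rot: [0.707, 0.707, -0.0, -0.0]
wrist_force: [0.0, 0.0, 0.6]
width: 0.601
finger_force: 25.0
time: 3.78
tcp_pos: [0.4375, -0.1227, 0.1247]
tcp_rot: [0.707, 0.707, 0.0, 0.0]
wrist_force: [-0.4, 0.4, -2.7]
width: 0.604
finger_force: 25.0
shift cm [-2.97 16.9   0.49] twist 5.0 | t 3.77 tcp [ 437.5 -122.7  124.7] yaw -0.0 tilt [ 0.001 -0.   ] F [-0.4  0.4 -2.7] w 55.6 ff 25.0 j [ 0.59  0.36 -0.46  2.14  0.25  0.69 -0.03]
```

```bash
python3 -m pendant '[[-0.5,3,0.5,1,5],[-1.2,7,0.5,2,5],[-2,11.5,0.5,3,5],[-2.6,15,0.5,4,5],[-2.9,16.5,0.5,5,5],[-3,16.9,0.5,5,5],[-3,16.9,0.5,5,5]]'; python3 go.py 606.5 -152.5 49 -5; python3 - <<'E'
from h import *
m=robot.camera_model("wrist");im,d=robot.get_image("wrist");cv2.imwrite("pics/w2.png",im[:,:,::-1])
P=cloud(d,m)*1000;hs=cv2.cvtColor(im,cv2.COLOR_RGB2HSV)
w=(hs[...,0]>12)&(hs[...,0]<30)&(hs[...,1]>70)&(d>0)&(P[...,2]>14)&(P[...,2]<22)&(P[...,0]>540)&(P[...,0]<680)&(P[...,1]<-15)
p=P[w][:,:2].astype(np.float32);q=cv2.minAreaRect(p);print(len(p),q,p.min(0),p.max(0))
for y in range(-150,-30,15):
    r=p[abs(p[:,1]-y)<4]
    if len(r):print(y,r[:,0].min(),r[:,0].max())
E
```

```text
time: 4.65
tcp_pos: [0.6053, -0.1523, 0.1183]
tcp_rot: [0.737, 0.676, -0.001, -0.001]
wrist_force: [-0.6, 0.7, -2.4]
width: 0.605
finger_force: 25.0
shift cm [-0.01  0.13  6.93] twist 0.0 | t 4.65 tcp [ 605.3 -152.3  118.3] yaw -5.0 tilt [-0.002  0.   ] F [-0.6  0.7 -2.4] w 55.6 ff 25.0 j [ 0.48  0.61 -0.39  1.74  0.29  0.86 -0.12]
4956 ((606.8973388671875, -143.2678680419922), (226.0698699951172, 84.1312026977539), 84.66130065917969) [ 555.3367  -257.93048] [658.8012  -27.49239]
-150 563.78735 648.12067
-135 565.2324 649.86285
-120 566.91406 651.474
-105 568.3749 652.60315
-90 569.8242 653.82367
-75 571.08844 655.699
-60 572.3823 656.9176
-45 573.79816 658.4488
```

View pics/w2.png

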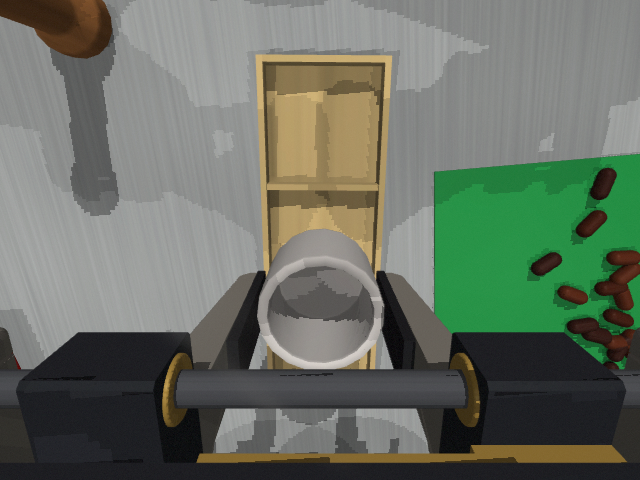

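The wrist view shows the mortar held at (320,310) over the middle pocket. The tray edges confirm the centre to about 1 mm. I'll lower and release.

```bash
python3 -m pendant '[[0,0.1,2,0,5],[0,0.1,4,0,5],[0,0.1,5.5,0,5],[0,0.1,6.3,0,5],[0,0.1,6.5,0,5],[0,0.1,6.7,0,5],[0,0.1,6.8,0,5],[0,0.1,6.8,0,5]]'; python3 go.py 606.5 -152.5 48.3 -5
```

```text
time: 5.7
tcp_pos: [0.6075, -0.1527, 0.0517]
tcp_rot: [0.737, 0.676, 0.0, 0.0]
wrist_force: [-0.1, 0.1, -2.6]
width: 0.603
finger_force: 25.0
shift cm [ 0.01 -0.1   0.34] twist 0.0 | t 5.7 tcp [ 607.5 -152.7   51.7] yaw -5.0 tilt [ 0.001 -0.   ] F [-0.1  0.1 -2.6] w 55.5 ff 25.0 j [ 0.45  0.7  -0.35  1.76  0.33  0.74 -0.16]
```

```bash
python3 -m pendant '[[0,0,0.1,0,5],[0,0,0.2,0,5],[0,0,0.3,0,5],[0,0,0.3,0,5]]'; python3 go.py 606.5 -152.5 48.3 -5
```

```text
time: 6.2
tcp_pos: [0.6073, -0.1526, 0.0484]
tcp_rot: [0.737, 0.676, -0.0, 0.0]
wrist_force: [-1.3, -0.3, -1.0]
width: 0.601
finger_force: 25.0
shift cm [ 0.   -0.08  0.01] twist 0.0 | t 6.2 tcp [ 607.3 -152.6   48.4] yaw -5.0 tilt [-0. -0.] F [-1.3 -0.3 -1. ] w 55.3 ff 25.0 j [ 0.45  0.7  -0.35  1.76  0.33  0.74 -0.16]
```

```bash
python3 -m pendant '[[0,0,0.1,0,5],[0,0,0.1,0,5]]'; python3 go.py 606.5 -152.5 48.3 -5;  python3 -m pendant '[[0,0,0,0,8],[0,0,0,0,8],[0,0,0,0,8],[0,0,-1,0,8],[0,0,-4,0,8],[0,0,-9,0,9.19],[0,0,-12,0,9.19],[0,0,-12,0,9.19]]'; python3 look.py w3 606.5 -152.5 52; python3 go.py 450.5 129 150 0
```

```text
time: 6.45
tcp_pos: [0.6073, -0.1526, 0.0484]
tcp_rot: [0.737, 0.676, -0.0, 0.0]
wrist_force: [-3.0, 1.1, 6.9]
width: 0.609
finger_force: 25.0
shift cm [ 0.   -0.08  0.01] twist 0.0 | t 6.45 tcp [ 607.3 -152.6   48.4] yaw -5.0 tilt [-0. -0.] F [-3.   1.1  6.9] w 56.0 ff 25.0 j [ 0.45  0.7  -0.35  1.76  0.33  0.74 -0.16]
time: 7.45
tcp_pos: [0.6091, -0.1528, 0.1707]
tcp_rot: [0.737, 0.676, 0.002, 0.003]
wrist_force: [0.3, -0.5, -0.7]
width: 1.001
finger_force: 0.0
1527 circ [ 607.2 -152.6] 28.0 rect [ 607.1 -152.6] [55. 55.] 14.1 z 51.7
shift cm [ 26.71 -18.13   1.8 ] twist -5.0 | t 7.5 tcp [ 607.8 -152.8  168.6] yaw -5.0 tilt [ 0.002 -0.001] F [-0.8  0.4  0. ] w 92.0 ff 0.0 j [ 0.49  0.55 -0.41  1.7   0.26  0.94 -0.1 ]
```

Mortar is in place: centre (607,-153), top at 52 mm. Next is the jar.

```bash
python3 -m pendant '[[26.7,-18.1,0.5,-5,9.19],[26.7,-18.1,0.5,-5,9.19],[26.7,-18.1,0.5,-5,9.19],[26.7,-18.1,0.5,-5,9.19],[26.7,-18.1,0.5,-5,9.19],[26.7,-18.1,0.5,-5,9.19],[26.7,-18.1,0.5,-5,9.19],[26.7,-18.1,0.5,-5,9.19]]'; python3 look.py w4 450 129 68;python3 go.py 450.5 129 46 0
```

```text
time: 8.5
tcp_pos: [0.4509, 0.1274, 0.1618]
tcp_rot: [0.708, 0.706, -0.0, -0.0]
wrist_force: [0.4, -0.9, -0.2]
width: 0.997
finger_force: 0.0
3592 circ [451.  129.5] 24.0 rect [450.9 129.7] [47.2 47. ] 83.5 z 68.3
shift cm [ 0.16 -0.03 11.59] twist -0.2 | t 8.55 tcp [450.9 127.4 161.9] yaw -0.2 tilt [-0.001 -0.   ] F [ 0.8 -0.8 -0.1] w 91.9 ff 0.0 j [ 0.13  0.33 -0.55  2.07  0.24  0.8  -0.57]
```

```bash
python3 -m pendant '[[0.2,0,4,0,9.19],[0.2,0,8,0,9.19],[0.2,0,10.5,0,9.19],[0.2,0,11.3,0,9.19],[0.2,0,11.6,0,9.19],[0.2,0,11.6,0,9.19],[0.2,0,11.6,0,9.19]]'; python3 go.py 450.5 129.5 45 0; python3 -m pendant '[[0,0,0,0,4.5],[0,0,0,0,4.5],[0,0,0,0,4.5],[0,0,0,0,4.5],[0,0,0,0,4.5],[0,0,0,0,4.5]]' 25; python3 go.py 450.5 129.5 45 0; python3 -m pendant '[[0,0,-1,0,4.5],[0,0,-3,0,4.5],[0,0,-6,0,4.5],[0,0,-9,0,4.5],[0,0,-11,0,4.5],[0,0,-12,0,4.5],[0,0,-12,0,4.5]]'; python3 go.py 613.9 -72.8 160 -5
```

```text
time: 9.43
tcp_pos: [0.4509, 0.1312, 0.0471]
tcp_rot: [0.707, 0.707, 0.001, 0.001]
wrist_force: [-0.1, -0.1, 0.7]
width: 0.997
finger_force: 0.0
shift cm [-0.17 -0.04  0.21] twist -0.0 | t 9.43 tcp [450.9 131.2  47.1] yaw -0.0 tilt [0.002 0.   ] F [-0.1 -0.1  0.7] w 91.7 ff 0.0 j [ 0.01  0.53 -0.43  2.14  0.42  0.55 -0.73]
time: 10.18
tcp_pos: [0.4502, 0.1312, 0.0463]
tcp_rot: [0.707, 0.707, 0.0, 0.0]
wrist_force: [0.3, 0.1, 0.5]
width: 0.56
finger_force: 25.0
shift cm [-0.17  0.03  0.13] twist 0.0 | t 10.18 tcp [450.2 131.2  46.3] yaw 0.0 tilt [0. 0.] F [0.3 0.1 0.5] w 51.6 ff 25.0 j [ 0.01  0.53 -0.43  2.14  0.42  0.55 -0.73]
time: 11.05
tcp_pos: [0.4503, 0.131, 0.1667]
tcp_rot: [0.707, 0.707, 0.0, 0.0]
wrist_force: [-0.1, 0.0, -0.6]
width: 0.559
finger_force: 25.0
shift cm [-20.38  16.36   0.69] twist 5.0 | t 11.05 tcp [450.3 131.  166.7] yaw 0.0 tilt [ 0.001 -0.   ] F [-0.1  0.  -0.6] w 51.4 ff 25.0 j [ 0.13  0.33 -0.57  2.07  0.24  0.81 -0.58]
```

```bash
python3 -m pendant '[[-2,1.6,0,1,4.5],[-5.5,4.5,0,2,4.5],[-9.5,7.8,0,3,4.5],[-13.5,11,0,4,4.5],[-17,13.8,0,5,4.5],[-19.3,15.6,0,5,4.5],[-20.2,16.3,0,5,4.5],[-20.4,16.4,0,5,4.5]]'; python3 go.py 613.9 -72.8 50.3 -5; python3 - <<'E'
from h import *
m=robot.camera_model("wrist");im,d=robot.get_image("wrist");cv2.imwrite("pics/w5.png",im[:,:,::-1])
E
```

```text
time: 12.05
tcp_pos: [0.6138, -0.0734, 0.1652]
tcp_rot: [0.737, 0.675, -0.001, -0.001]
wrist_force: [-0.9, 1.3, -1.6]
width: 0.56
finger_force: 25.0
shift cm [ 0.06  0.03 11.49] twist -0.0 | t 12.05 tcp [613.8 -73.4 165.2] yaw -5.0 tilt [-0.002  0.   ] F [-0.9  1.3 -1.6] w 51.5 ff 25.0 j [ 0.39  0.54 -0.43  1.72  0.27  0.94 -0.24]
```

View pics/w5.png

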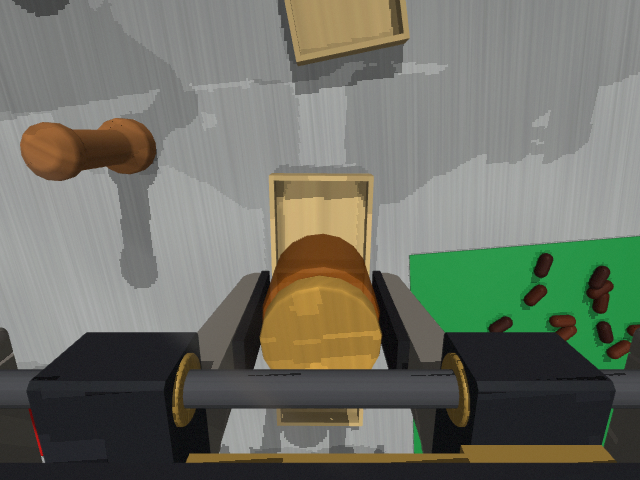

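The jar hangs upright at (320,310) over the end pocket, with the tray edges even on both sides. I'll lower it.

```bash
python3 -m pendant '[[0,0,3,0,4.5],[0,0,7,0,4.5],[0,0,9.5,0,4.5],[0,0,10.5,0,4.5],[0,0,11,0,4.5],[0,0,11.1,0,4.5],[0,0,11.1,0,4.5],[0,0,11.1,0,4.5]]'; python3 go.py 613.9 -72.8 50.3 -5
```

```text
time: 13.1
tcp_pos: [0.6146, -0.073, 0.056]
tcp_rot: [0.737, 0.676, 0.0, 0.0]
wrist_force: [1.1, 0.6, -1.1]
width: 0.558
finger_force: 25.0
shift cm [ 0.01 -0.08  0.57] twist 0.0 | t 13.1 tcp [614.6 -73.   56. ] yaw -5.0 tilt [ 0.001 -0.   ] F [ 1.1  0.6 -1.1] w 51.3 ff 25.0 j [ 0.34  0.69 -0.38  1.78  0.35  0.75 -0.3 ]
```

```bash
python3 -m pendant '[[0,0,0.2,0,4.5],[0,0,0.4,0,4.5],[0,0,0.5,0,4.5],[0,0,0.5,0,4.5],[0,0,0.5,0,4.5]]'; python3 go.py 613.9 -72.8 50.3 -5
```

```text
time: 13.72
tcp_pos: [0.6141, -0.0729, 0.0504]
tcp_rot: [0.737, 0.676, -0.0, -0.0]
wrist_force: [-1.5, -1.7, 1.0]
width: 0.561
finger_force: 25.0
shift cm [ 0.01 -0.02  0.01] twist 0.0 | t 13.72 tcp [614.1 -72.9  50.4] yaw -5.0 tilt [-0. -0.] F [-1.5 -1.7  1. ] w 51.6 ff 25.0 j [ 0.34  0.69 -0.37  1.78  0.35  0.74 -0.31]
```

Touching. I'll press 1 mm and release.

```bash
python3 -m pendant '[[0,0,0.1,0,4.5],[0,0,0.1,0,4.5]]'; python3 -m pendant '[[0,0,0,0,8],[0,0,0,0,8],[0,0,0,0,8],[0,0,-1,0,8],[0,0,-4,0,8],[0,0,-9,0,9.19],[0,0,-12,0,9.19],[0,0,-13,0,9.19]]'; python3 look.py w6 613.9 -72.8 72; python3 go.py 462 5.5 185 0
```

```text
time: 13.98
tcp_pos: [0.6141, -0.0729, 0.0503]
tcp_rot: [0.737, 0.676, -0.0, 0.0]
wrist_force: [-4.0, 0.9, 8.0]
width: 0.565
finger_force: 25.0
time: 14.98
tcp_pos: [0.6154, -0.0728, 0.182]
tcp_rot: [0.737, 0.676, 0.001, 0.002]
wrist_force: [0.3, -0.0, 0.3]
width: 0.999
finger_force: 0.0
3157 circ [613.8 -74.4] 23.9 rect [613.8 -73.9] [47.  47.2] 84.5 z 72.3
shift cm [  6.48 -15.95  -0.38] twist -5.0 | t 15.03 tcp [615.2 -72.9 181.8] yaw -5.0 tilt [ 0.004 -0.001] F [ 1.1 -0.   0.2] w 91.7 ff 0.0 j [ 0.39  0.52 -0.44  1.71  0.27  0.96 -0.24]
```

```bash
python3 -m pendant '[[6.5,-15.9,-0.5,-5,9.19],[6.5,-15.9,-0.5,-5,9.19],[6.5,-15.9,-0.5,-5,9.19],[6.5,-15.9,-0.5,-5,9.19],[6.5,-15.9,-0.5,-5,9.19],[6.5,-15.9,-0.5,-5,9.19],[6.5,-15.9,-0.5,-5,9.19]]'; python3 look.py w7 462 5.5 98;python3 go.py 462 5.5 56 0
```

```text
time: 15.9
tcp_pos: [0.4621, 0.0054, 0.1839]
tcp_rot: [0.707, 0.707, 0.0, -0.0]
wrist_force: [-0.2, 0.1, -0.3]
width: 0.999
finger_force: 0.0
1823 circ [461.8   5.6] 16.9 rect [461.9   5.7] [33.  33.1] 56.1 z 98.3
shift cm [-0.00e+00  1.00e-02  1.28e+01] twist -0.0 | t 15.95 tcp [461.9   5.5 184. ] yaw -0.0 tilt [-0.  0.] F [-0.5  0.5 -0.8] w 91.8 ff 0.0 j [ 0.4   0.28 -0.55  2.07  0.2   0.84 -0.27]
```

```bash
python3 -m pendant '[[0,0,4,0,9.19],[0,0,8,0,9.19],[0,0,11,0,9.19],[0,0,12.4,0,9.19],[0,0,12.8,0,9.19],[0,0,12.8,0,9.19],[0,0,12.8,0,9.19]]'; python3 go.py 462 5.5 56 0; python3 -m pendant '[[0,0,0,0,2],[0,0,0,0,2],[0,0,0,0,2],[0,0,0,0,2],[0,0,0,0,2],[0,0,0,0,2],[0,0,0,0,2],[0,0,0,0,2]]' 25; python3 go.py 462 5.5 56 0; python3 -m pendant '[[0,0,-1,0,2],[0,0,-3,0,2],[0,0,-6,0,2],[0,0,-9,0,2],[0,0,-11,0,2],[0,0,-12,0,2],[0,0,-12,0,2]]'; python3 go.py 599.1 -232.2 170 -5
```

```text
time: 16.82
tcp_pos: [0.4622, 0.0057, 0.0572]
tcp_rot: [0.707, 0.707, 0.001, 0.001]
wrist_force: [-0.6, -0.5, 0.4]
width: 1.001
finger_force: 0.0
shift cm [-0.02 -0.03  0.12] twist 0.0 | t 16.82 tcp [462.2   5.7  57.2] yaw 0.0 tilt [ 0.002 -0.   ] F [-0.6 -0.5  0.4] w 92.1 ff 0.0 j [ 0.28  0.5  -0.43  2.15  0.39  0.56 -0.44]
time: 17.82
tcp_pos: [0.4615, 0.0057, 0.0563]
tcp_rot: [0.707, 0.707, 0.0, 0.0]
wrist_force: [0.1, 0.4, -0.0]
width: 0.348
finger_force: 25.0
shift cm [-0.02  0.05  0.03] twist 0.0 | t 17.82 tcp [461.5   5.7  56.3] yaw 0.0 tilt [ 0. -0.] F [ 0.1  0.4 -0. ] w 32.0 ff 25.0 j [ 0.28  0.5  -0.43  2.15  0.39  0.56 -0.44]
time: 18.7
tcp_pos: [0.4617, 0.0056, 0.1768]
tcp_rot: [0.707, 0.707, 0.0, 0.001]
wrist_force: [-0.3, 0.3, -0.9]
width: 0.352
finger_force: 25.0
shift cm [-23.78  13.74   0.71] twist 5.0 | t 18.7 tcp [461.7   5.6 176.8] yaw 0.0 tilt [ 0.001 -0.   ] F [-0.3  0.3 -0.9] w 32.3 ff 25.0 j [ 0.4   0.3  -0.56  2.08  0.21  0.82 -0.28]
```

Width reads 32 mm, but the shaft should be 26. I'll look before moving on.

```bash
python3 - <<'E'
from h import *
a=robot.get_image("wrist")[0][200:480,160:480];m=robot.camera_model("side");s=robot.read_state()
u,v=proj(s["tcp_pos"],m)[0].astype(int);b=robot.get_image("side")[0];print(u,v)
b=b[max(v-70,0):v+70,max(u-80,0):u+80]
f=lambda x:cv2.resize(x,(400,350),interpolation=cv2.INTER_CUBIC)
cv2.imwrite("pics/w8.png",np.hstack([f(a),f(b)])[:,:,::-1])
E
```

```text
321 192
```

View pics/w8.png

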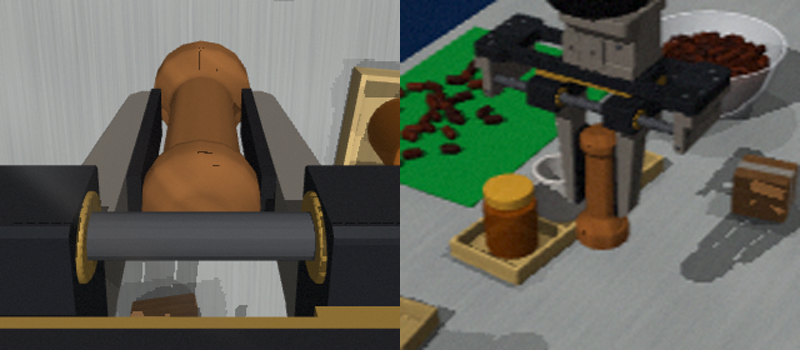

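The pads seem to clamp the lower rim of the knob, and the pestle hangs upright. I'll check its height against the gripper from the fixed views.

```bash
python3 - <<'E'
from h import *
t=robot.read_state()["tcp_pos"]*1000
for n in("scene","side"):
    im,d=robot.get_image(n);P=cloud(d,robot.camera_model(n))*1000;hs=cv2.cvtColor(im,cv2.COLOR_RGB2HSV)
    w=(np.hypot(P[...,0]-t[0],P[...,1]-t[1])<45)&(P[...,2]>90)&(P[...,2]<235)&(hs[...,0]<18)&(hs[...,1]>110)&(d>0)
    p=P[w]
    for z in range(115,226,10):
        q=p[abs(p[:,2]-z)<5]
        if len(q)>5:print(n,z,len(q),"x",np.percentile(q[:,0],[3,97]).round(1),"y",np.percentile(q[:,1],[3,97]).round(1))
    print("zmin/max",np.percentile(p[:,2],[1,99]).round(1))
E
```

```text
scene 125 6 x [458.3 475.2] y [-17.  -10.1]
scene 135 100 x [447.9 481.8] y [-17.2   3.1]
scene 145 60 x [448.6 478.2] y [-13.7  -1. ]
scene 155 30 x [454.4 473.3] y [-9.9 -3.1]
scene 165 23 x [456.7 471. ] y [-9.7 -1.8]
scene 175 30 x [456.7 471.1] y [-9.6 -2. ]
scene 185 25 x [456.7 471.5] y [-10.1  -2.4]
scene 195 31 x [458.8 470.9] y [-9.8 -1.9]
scene 205 9 x [460.1 473. ] y [-11.9  -6. ]
scene 215 62 x [449.8 469.4] y [-14.   11.6]
scene 225 6 x [455.1 462. ] y [-8.1  9.8]
zmin/max [129.7 220.2]
side 125 72 x [440.3 475.6] y [ 3.2 27.9]
side 135 131 x [441.2 477.6] y [ 1.  27.6]
side 145 62 x [446.6 471.7] y [ 8.6 21.8]
side 155 50 x [444.1 469.4] y [10.3 20. ]
side 165 52 x [444.3 471.3] y [ 9.6 19.9]
side 175 51 x [443.9 469.9] y [10.  19.7]
side 185 48 x [444.3 470.4] y [10.  20.1]
side 195 57 x [444.  471.8] y [ 8.8 20. ]
side 205 40 x [444.6 467. ] y [12.  22.7]
side 215 114 x [446.6 475.7] y [ 3.8 22.4]
side 225 14 x [453.  466.9] y [ 2.4 14.8]
zmin/max [121.5 220.5]
```

It's upright with its top at 220 mm, as expected, so it didn't slip. I'll carry it gently.

```bash
python3 -m pendant '[[-1.5,0.9,0,1,2],[-4.5,2.6,0,2,2],[-8.5,4.9,0,3,2],[-13,7.5,0,4,2],[-17.5,10.1,0,5,2],[-21,12.1,0,5,2],[-23,13.3,0,5,2],[-23.8,13.7,0,5,2]]'; python3 go.py 599.1 -232.2 60.3 -5
```

```text
time: 19.9
tcp_pos: [0.5984, -0.2349, 0.1751]
tcp_rot: [0.738, 0.674, -0.001, -0.0]
wrist_force: [-0.5, 0.5, -0.3]
width: 0.347
finger_force: 25.0
shift cm [ 0.28  0.06 11.48] twist -0.2 | t 19.9 tcp [ 598.4 -234.9  175.1] yaw -5.2 tilt [-0.001 -0.   ] F [-0.5  0.5 -0.3] w 32.0 ff 25.0 j [ 0.62  0.57 -0.41  1.65  0.26  0.98  0.03]
```

```bash
python3 - <<'E'
from h import *
z=np.load("side0.npz");P=cloud(z["d"],robot.camera_model("side"))*1000
q=P[125:175,330:402].reshape(-1,3);q=q[(q[:,2]>60)&(q[:,2]<82)]
print(cv2.minEnclosingCircle(q[:,:2].astype(np.float32)))
E
python3 -m pendant '[[0.1,0,2,0,2],[0.2,0,5,0,2],[0.2,0,8,0,2],[0.2,0,10,0,2],[0.2,0,10.8,0,2],[0.2,0,11.1,0,2],[0.2,0,11.1,0,2],[0.2,0,11.1,0,2]]'; python3 go.py 599.1 -232.2 60.3 -5
```

```text
((577.4691772460938, -424.80157470703125), 89.12974548339844)
time: 20.9
tcp_pos: [0.5993, -0.2304, 0.0662]
tcp_rot: [0.737, 0.676, 0.0, 0.001]
wrist_force: [-0.6, -0.4, -1.3]
width: 0.352
finger_force: 25.0
shift cm [-0.18 -0.    0.59] twist 0.0 | t 20.9 tcp [ 599.3 -230.4   66.2] yaw -5.0 tilt [ 0.001 -0.001] F [-0.6 -0.4 -1.3] w 32.3 ff 25.0 j [ 0.58  0.7  -0.36  1.71  0.33  0.79 -0.03]
```

```bash
python3 -m pendant '[[-0.1,0,0.2,0,2],[-0.1,0,0.4,0,2],[-0.1,0,0.5,0,2],[-0.1,0,0.5,0,2],[-0.1,0,0.55,0,2],[-0.1,0,0.55,0,2]]'; python3 go.py 599.1 -232.2 60.3 -5
```

```text
time: 21.65
tcp_pos: [0.5989, -0.2314, 0.0603]
tcp_rot: [0.737, 0.676, 0.0, 0.0]
wrist_force: [-0.1, -0.4, 3.5]
width: 0.35
finger_force: 25.0
shift cm [-0.08  0.03 -0.  ] twist 0.0 | t 21.65 tcp [ 598.9 -231.4   60.3] yaw -5.0 tilt [ 0.001 -0.   ] F [-0.1 -0.4  3.5] w 32.2 ff 25.0 j [ 0.57  0.71 -0.36  1.71  0.33  0.78 -0.03]
```

Contact. Opening, then up and check.

```bash
python3 -m pendant '[[0,0,0,0,4],[0,0,0,0,6],[0,0,0,0,8],[0,0,0,0,8],[0,0,-3,0,8],[0,0,-8,0,9.19],[0,0,-12,0,9.19],[0,0,-13,0,9.19]]'; python3 look.py w9 599 -231 102; python3 go.py 439 241 170 0
```

```text
time: 22.65
tcp_pos: [0.6001, -0.2316, 0.1928]
tcp_rot: [0.737, 0.676, 0.001, 0.002]
wrist_force: [0.2, -0.2, 0.2]
width: 0.998
finger_force: 0.0
1750 circ [ 598.7 -231.5] 16.9 rect [ 598.9 -231.4] [32.9 33.2] 52.8 z 102.2
shift cm [ 45.69 -20.13   2.1 ] twist -5.0 | t 22.7 tcp [ 599.7 -231.6  192.5] yaw -5.0 tilt [ 0.004 -0.002] F [0.8 0.6 0.8] w 92.2 ff 0.0 j [ 0.62  0.55 -0.42  1.64  0.25  1.    0.03]
```

Pestle stands at (599,-231), top at 102 mm. Now the canister.

```bash
python3 -m pendant '[[45.7,-20.1,1,-5,9.19],[45.7,-20.1,1,-5,9.19],[45.7,-20.1,1,-5,9.19],[45.7,-20.1,1,-5,9.19],[45.7,-20.1,1,-5,9.19],[45.7,-20.1,1,-5,9.19],[45.7,-20.1,1,-5,9.19],[45.7,-20.1,1,-5,9.19]]'; python3 -m pendant '[[0,0,0,0,9.19]]';python3 go.py 439 241 180 0
```

```text
time: 23.7
tcp_pos: [0.4365, 0.2426, 0.1784]
tcp_rot: [0.707, 0.707, -0.001, -0.0]
wrist_force: [1.3, 0.2, -0.5]
width: 1.006
finger_force: 0.0
time: 23.82
tcp_pos: [0.4347, 0.2462, 0.1787]
tcp_rot: [0.704, 0.711, -0.0, -0.002]
wrist_force: [-0.4, -0.6, 0.7]
width: 0.998
finger_force: 0.0
shift cm [-0.52  0.42 -0.13] twist 0.6 | t 23.82 tcp [434.7 246.2 178.7] yaw 0.6 tilt [-0.003  0.002] F [-0.4 -0.6  0.7] w 91.8 ff 0.0 j [-0.06  0.37 -0.62  1.99  0.28  0.87 -0.82]
```

```bash
python3 -m pendant '[[-0.2,0.2,0,0,9.19],[-0.2,0.2,0,0,9.19]]'; python3 look.py w10 439 241 95;python3 go.py 439 241 52 0
```

```text
time: 24.08
tcp_pos: [0.4408, 0.2373, 0.179]
tcp_rot: [0.708, 0.706, -0.001, 0.0]
wrist_force: [-0.0, 1.4, 0.6]
width: 0.998
finger_force: 0.0
4749 circ [439.4 242.7] 26.4 rect [439.4 242.9] [51.7 52.4] 28.1 z 95.3
shift cm [ 0.37 -0.17 12.73] twist -0.2 | t 24.12 tcp [440.8 237.4 179.3] yaw -0.2 tilt [-0.001 -0.001] F [ 0.9 -0.4  0.6] w 92.1 ff 0.0 j [-0.05  0.37 -0.61  1.99  0.28  0.87 -0.81]
```

```bash
python3 -m pendant '[[0.5,-0.1,3,0,9.19],[0.5,-0.1,7,0,9.19],[0.5,-0.1,10.5,0,9.19],[0.5,-0.1,12.6,0,9.19],[0.5,-0.1,13.2,0,9.19],[0.5,-0.1,13.2,0,9.19],[0.5,-0.1,13.2,0,9.19]]'; python3 go.py 439.4 242.7 46 0; python3 -m pendant '[[0,0,0,0,4.5],[0,0,0,0,4.5],[0,0,0,0,4.5],[0,0,0,0,4.5],[0,0,0,0,4.5],[0,0,0,0,4.5]]' 25; python3 go.py 439.4 242.7 46 0; python3 -m pendant '[[0,0,-1,0,4.5],[0,0,-3,0,4.5],[0,0,-6,0,4.5],[0,0,-9,0,4.5],[0,0,-11,0,4.5],[0,0,-12,0,4.5],[0,0,-12,0,4.5]]'; python3 go.py 635 179 160 6
```

```text
time: 25.0
tcp_pos: [0.4399, 0.2446, 0.0487]
tcp_rot: [0.707, 0.707, 0.001, 0.0]
wrist_force: [0.3, -0.5, 0.1]
width: 1.002
finger_force: 0.0
shift cm [-0.19 -0.05  0.27] twist -0.0 | t 25.0 tcp [439.9 244.6  48.7] yaw -0.0 tilt [0.002 0.001] F [ 0.3 -0.5  0.1] w 92.2 ff 0.0 j [-0.18  0.58 -0.49  2.06  0.46  0.61 -0.98]
time: 25.75
tcp_pos: [0.4391, 0.2445, 0.0478]
tcp_rot: [0.707, 0.707, -0.0, 0.0]
wrist_force: [0.4, -0.2, 0.3]
width: 0.562
finger_force: 25.0
shift cm [-0.18  0.03  0.18] twist 0.0 | t 25.75 tcp [439.1 244.5  47.8] yaw 0.0 tilt [-0. -0.] F [ 0.4 -0.2  0.3] w 51.7 ff 25.0 j [-0.18  0.58 -0.48  2.06  0.46  0.61 -0.98]
time: 26.62
tcp_pos: [0.4393, 0.2445, 0.1683]
tcp_rot: [0.707, 0.707, 0.0, 0.0]
wrist_force: [-0.2, 0.5, -1.3]
width: 0.561
finger_force: 25.0
shift cm [-6.55 19.57  0.84] twist -6.0 | t 26.62 tcp [439.3 244.5 168.3] yaw 0.0 tilt [0.001 0.   ] F [-0.2  0.5 -1.3] w 51.6 ff 25.0 j [-0.07  0.39 -0.61  1.99  0.3   0.85 -0.84]
```

```bash
python3 -m pendant '[[-0.5,1.5,0,-1,4.5],[-1.6,4.8,0,-2,4.5],[-3,9,0,-3,4.5],[-4.4,13,0,-4,4.5],[-5.5,16.4,0,-5,4.5],[-6.2,18.6,0,-6,4.5],[-6.5,19.4,0,-6,4.5],[-6.5,19.6,0,-6,4.5]]'; python3 - <<'E'
from h import *
for n in["wrist","scene"]:
    m=robot.camera_model(n);im,d=robot.get_image(n)
    if n=="wrist":cv2.imwrite("pics/w11.png",im[:,:,::-1])
    P=cloud(d,m)*1000;hs=cv2.cvtColor(im,cv2.COLOR_RGB2HSV)
    w=(hs[...,0]>12)&(hs[...,0]<30)&(hs[...,1]>70)&(d>0)&(P[...,2]>14)&(P[...,2]<22)&(abs(P[...,0]-639)<75)&(abs(P[...,1]-139)<110)
    q=cv2.minAreaRect(P[w][:,:2].astype(np.float32));print(n,w.sum(),q)
E
python3 go.py 635 179 51.8 6
```

```text
time: 27.62
tcp_pos: [0.6349, 0.1791, 0.1667]
tcp_rot: [0.669, 0.743, -0.001, -0.001]
wrist_force: [0.1, -0.1, -1.9]
width: 0.562
finger_force: 25.0
wrist 1499 ((635.682373046875, 177.6155242919922), (84.25658416748047, 87.48255157470703), 5.9386701583862305)
scene 463 ((638.8193359375, 137.80123901367188), (84.44349670410156, 167.98434448242188), 6.183065891265869)
shift cm [-0.11  0.06 11.56] twist 0.1 | t 27.73 tcp [634.4 180.  167.4] yaw 6.1 tilt [-0.001 -0.   ] F [-0.5 -0.2 -0.1] w 51.9 ff 25.0 j [ 0.05  0.63 -0.55  1.61  0.37  1.01 -0.5 ]
```

View pics/w11.png

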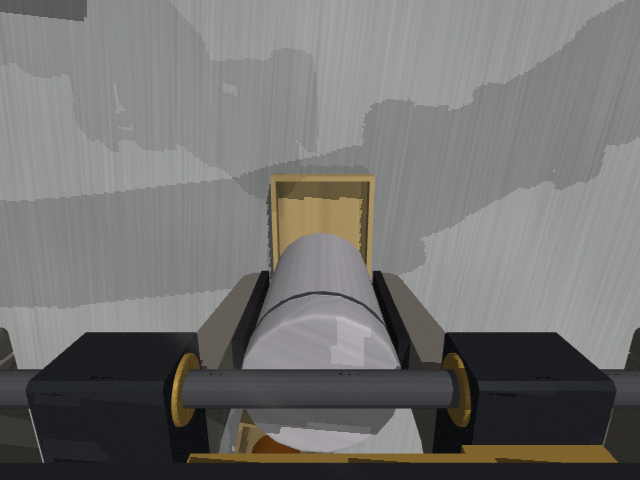

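The canister is upright over the far pocket, at (320,320) in the view. The pocket measures about (635.5,178).

```bash
python3 -m pendant '[[-0.1,0.1,2,0,4.5],[-0.1,0.1,5,0,4.5],[-0.1,0.1,8,0,4.5],[-0.1,0.1,10,0,4.5],[-0.1,0.1,10.8,0,4.5],[-0.1,0.1,11.1,0,4.5],[-0.1,0.1,11.1,0,4.5],[-0.1,0.1,11.1,0,4.5]]'; python3 go.py 635.5 178 51.8 6
```

```text
time: 28.72
tcp_pos: [0.6368, 0.1789, 0.0578]
tcp_rot: [0.669, 0.743, 0.001, 0.0]
wrist_force: [0.8, 0.4, -1.5]
width: 0.561
finger_force: 25.0
shift cm [-0.07 -0.14  0.59] twist 0.0 | t 28.73 tcp [636.8 178.9  57.8] yaw 6.0 tilt [0.002 0.   ] F [ 0.8  0.4 -1.5] w 51.6 ff 25.0 j [ 0.01  0.76 -0.48  1.66  0.45  0.83 -0.56]
```

```bash
python3 -m pendant '[[0,0,0.2,0,4.5],[0,0,0.4,0,4.5],[0,0,0.5,0,4.5],[0,0,0.5,0,4.5],[0,0,0.55,0,4.5],[0,0,0.55,0,4.5]]'; python3 go.py 635.5 178 51.8 6
```

```text
time: 29.48
tcp_pos: [0.6362, 0.1786, 0.0518]
tcp_rot: [0.669, 0.743, -0.0, 0.0]
wrist_force: [-1.2, -1.6, 5.5]
width: 0.561
finger_force: 25.0
shift cm [-0.05 -0.08 -0.  ] twist 0.0 | t 29.48 tcp [636.2 178.6  51.8] yaw 6.0 tilt [ 0. -0.] F [-1.2 -1.6  5.5] w 51.7 ff 25.0 j [ 0.01  0.77 -0.48  1.66  0.46  0.82 -0.56]
```

```bash
python3 -m pendant '[[0,0,0,0,8],[0,0,0,0,8],[0,0,0,0,8],[0,0,-1,0,8],[0,0,-4,0,8],[0,0,-9,0,9.19],[0,0,-13,0,9.19],[0,0,-14,0,9.19]]'; python3 look.py w12 635 178 99; python3 go.py 432.5 -259.5 170 10
```

```text
time: 30.48
tcp_pos: [0.6377, 0.1795, 0.1952]
tcp_rot: [0.669, 0.743, 0.003, 0.002]
wrist_force: [-0.1, -0.2, -0.3]
width: 1.002
finger_force: 0.0
4242 circ [636.2 176.7] 26.4 rect [636.1 177.1] [52.1 51.8] 9.4 z 99.3
shift cm [-41.49 -24.98   2.32] twist -4.0 | t 30.52 tcp [637.4 179.2 194.6] yaw 6.0 tilt [0.005 0.001] F [1.4 0.1 0.9] w 92.0 ff 0.0 j [ 0.06  0.61 -0.56  1.59  0.36  1.05 -0.49]
```

Canister stands in its pocket, top at 99 mm. Now the block.

```bash
python3 -m pendant '[[-41.5,-25,1,-4,9.19],[-41.5,-25,1,-4,9.19],[-41.5,-25,1,-4,9.19],[-41.5,-25,1,-4,9.19],[-41.5,-25,1,-4,9.19],[-41.5,-25,1,-4,9.19],[-41.5,-25,1,-4,9.19],[-41.5,-25,1,-4,9.19]]'; python3 -m pendant '[[0,0,0,0,9.19],[0,0,0,0,9.19]]'; python3 look.py w13 432 -260 46;python3 go.py 432.5 -259.5 170 10
```

```text
time: 31.52
tcp_pos: [0.4286, -0.2625, 0.18]
tcp_rot: [0.644, 0.765, -0.0, -0.001]
wrist_force: [0.2, -0.2, 1.0]
width: 1.0
finger_force: 0.0
time: 31.78
tcp_pos: [0.4308, -0.2594, 0.1805]
tcp_rot: [0.643, 0.766, 0.0, -0.001]
wrist_force: [-0.1, -0.0, 0.4]
width: 0.999
finger_force: 0.0
3746 circ [ 432.1 -259.8] 34.4 rect [ 432.2 -260.1] [56.4 44.4] 9.5 z 46.4
shift cm [-0.09  0.1   1.07] twist 0.1 | t 31.82 tcp [ 431.3 -258.8  180.7] yaw 10.1 tilt [-0.001  0.001] F [-0.4 -0.5  0.4] w 92.1 ff 0.0 j [ 0.93  0.36 -0.54  1.98  0.24  0.86  0.43]
```

View pics/w13.png

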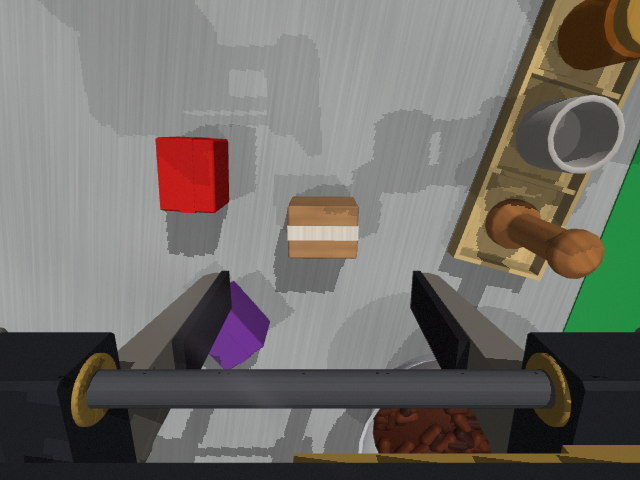

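The banded brown block sits at (323,230), square between the fingers. Red (192,175) and purple (240,325) are clear of them, and the long-tray items all stand. I'll go down and grip.

```bash
python3 -m pendant '[[-0.1,0.1,3,0.5,9.19],[-0.1,0.1,7,0.5,9.19],[-0.1,0.1,11,0.5,9.19],[-0.1,0.1,13.2,0.5,9.19],[-0.1,0.1,13.6,0.5,9.19],[-0.1,0.1,13.6,0.5,9.19],[-0.1,0.1,13.6,0.5,9.19]]'; python3 go.py 432.2 -260 43 9.5; python3 -m pendant '[[0,0,0.1,0,5],[0,0,0.1,0,5],[0,0,0.1,0,5],[0,0,0.1,0,5],[0,0,0.1,0,5],[0,0,0.1,0,5]]' 30; python3 go.py 432.2 -260 43 9.5; python3 -m pendant '[[0,0,-1,0,5],[0,0,-3,0,5],[0,0,-6,0,5],[0,0,-9,0,5],[0,0,-12,0,5],[0,0,-14,0,5],[0,0,-15,0,5],[0,0,-15,0,5]]'; python3 go.py 643.3 98.5 190 6
```

```text
time: 32.7
tcp_pos: [0.4331, -0.2611, 0.0464]
tcp_rot: [0.646, 0.764, 0.0, 0.001]
wrist_force: [0.6, 0.5, 0.2]
width: 1.0
finger_force: 0.0
shift cm [ 0.12 -0.07  0.33] twist 0.1 | t 32.7 tcp [ 433.1 -261.1   46.4] yaw 9.6 tilt [ 0.002 -0.001] F [0.6 0.5 0.2] w 92.0 ff 0.0 j [ 0.82  0.57 -0.42  2.05  0.41  0.59  0.28]
time: 33.45
tcp_pos: [0.4323, -0.2611, 0.0444]
tcp_rot: [0.646, 0.763, -0.0, 0.0]
wrist_force: [0.2, -0.5, 1.2]
width: 0.611
finger_force: 30.0
shift cm [0.12 0.01 0.14] twist 0.0 | t 33.45 tcp [ 432.3 -261.1   44.4] yaw 9.5 tilt [ 0. -0.] F [ 0.2 -0.5  1.2] w 56.2 ff 30.0 j [ 0.82  0.58 -0.42  2.05  0.41  0.59  0.28]
time: 34.45
tcp_pos: [0.4322, -0.2611, 0.1946]
tcp_rot: [0.646, 0.763, -0.0, 0.0]
wrist_force: [-0.0, 0.2, -2.7]
width: 0.605
finger_force: 30.0
shift cm [31.98 26.76  0.45] twist 3.5 | t 34.45 tcp [ 432.2 -261.1  194.6] yaw 9.5 tilt [ 0.    -0.001] F [-0.   0.2 -2.7] w 55.6 ff 30.0 j [ 0.94  0.34 -0.56  1.97  0.23  0.89  0.44]
```

```bash
python3 -m pendant '[[1.5,1.3,0,0.5,5],[4.5,3.8,0,1,5],[8.5,7.1,0,1.5,5],[13,10.9,0,2,5],[17.5,14.6,0,2.5,5],[22,18.4,0,3,5],[25.5,21.3,0,3.5,5],[28,23.4,0,3.5,5]]'; python3 go.py 643.3 98.5 190 6; python3 -m pendant '[[2,1.7,0,0,5],[3.2,2.7,0,0,5],[3.7,3.2,0,0,5],[3.8,3.3,0,0,5],[3.8,3.3,0,0,5]]'; python3 go.py 643.3 98.5 48.4 6;python3 - <<'E'
from h import *
im,d=robot.get_image("wrist");cv2.imwrite("pics/w14.png",im[:,:,::-1])
E
```

```text
time: 35.45
tcp_pos: [0.6166, 0.0563, 0.1926]
tcp_rot: [0.668, 0.744, -0.001, -0.001]
wrist_force: [0.6, -0.2, -1.8]
width: 0.605
finger_force: 30.0
shift cm [3.9  3.11 0.25] twist 0.1 | t 35.45 tcp [616.6  56.3 192.6] yaw 6.1 tilt [-0.003  0.001] F [ 0.6 -0.2 -1.8] w 55.7 ff 30.0 j [ 0.28  0.55 -0.58  1.69  0.34  1.01 -0.31]
time: 36.08
tcp_pos: [0.6453, 0.0939, 0.1942]
tcp_rot: [0.669, 0.743, -0.0, 0.0]
wrist_force: [0.6, -1.5, -2.2]
width: 0.612
finger_force: 30.0
shift cm [ 0.49 -0.15 14.58] twist -0.0 | t 36.08 tcp [645.3  93.9 194.2] yaw 6.0 tilt [-0.    -0.001] F [ 0.6 -1.5 -2.2] w 56.3 ff 30.0 j [ 0.2   0.6  -0.57  1.61  0.36  1.05 -0.37]
```

View pics/w14.png

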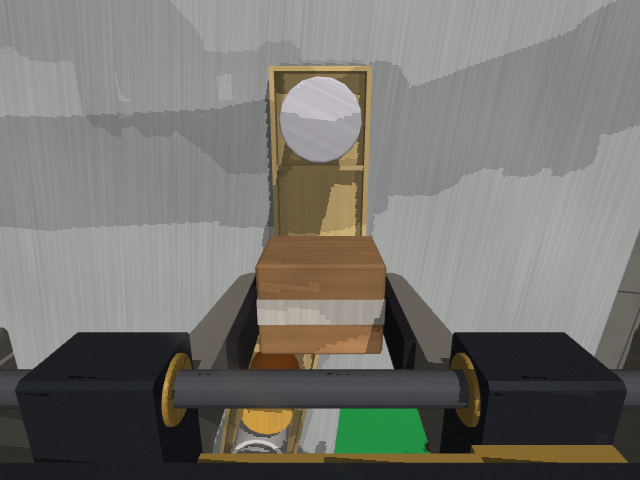

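The canister stands in the far pocket at (320,120). The block is held squarely at (320,295), over the near pocket. I'll lower it.

```bash
python3 -m pendant '[[0.2,-0.1,3,0,5],[0.4,-0.1,7,0,5],[0.4,-0.1,11,0,5],[0.4,-0.1,13,0,5],[0.4,-0.1,13.9,0,5],[0.4,-0.1,14.1,0,5],[0.4,-0.1,14.1,0,5],[0.4,-0.1,14.1,0,5]]'; python3 go.py 643.3 98.5 48.4 6
```

```text
time: 37.12
tcp_pos: [0.6449, 0.099, 0.0545]
tcp_rot: [0.669, 0.743, 0.001, 0.001]
wrist_force: [-0.2, -0.1, -2.1]
width: 0.609
finger_force: 30.0
shift cm [-0.03 -0.16  0.61] twist 0.0 | t 37.12 tcp [644.9  99.   54.5] yaw 6.0 tilt [0.002 0.   ] F [-0.2 -0.1 -2.1] w 56.0 ff 30.0 j [ 0.14  0.76 -0.49  1.68  0.47  0.82 -0.46]
```

```bash
python3 -m pendant '[[0,0,0.2,0,5],[0,0,0.4,0,5],[0,0,0.5,0,5],[0,0,0.55,0,5],[0,0,0.55,0,5],[0,0,0.55,0,5]]'; python3 go.py 643.3 98.5 48.4 6
```

```text
time: 37.88
tcp_pos: [0.6441, 0.0988, 0.0485]
tcp_rot: [0.669, 0.743, -0.0, 0.0]
wrist_force: [-2.7, -0.8, 4.7]
width: 0.607
finger_force: 30.0
shift cm [-0.02 -0.08  0.01] twist 0.0 | t 37.88 tcp [644.1  98.8  48.5] yaw 6.0 tilt [-0. -0.] F [-2.7 -0.8  4.7] w 55.8 ff 30.0 j [ 0.14  0.77 -0.49  1.68  0.47  0.81 -0.46]
```

```bash
python3 -m pendant '[[0,0,0,0,8],[0,0,0,0,8],[0,0,0,0,8],[0,0,-1,0,8],[0,0,-4,0,8],[0,0,-9,0,9.19],[0,0,-14,0,9.19],[0,0,-16,0,9.19]]'; python3 -m pendant '[[0,0,-4,0,9.19],[0,-5,-6,0,9.19],[0,-10,-6,0,9.19],[0,-14,-6,0,9.19],[0,-14,-6,0,9.19]]'; python3 look.py w15 643 99 50; python3 - <<'E'
from h import *
im,d=robot.get_image("scene");z=np.load("scene0.npz")
cv2.imwrite("pics/end.png",im[:,:,::-1]);P=cloud(d,robot.camera_model("scene"))*1000
for n,x,y,h in[("mortar",607,-153,52),("jar",614,-73,72),("pestle",599,-231,102),("canister",636,177,99),("block",643,99,50)]:
    k=(np.hypot(P[...,0]-x,P[...,1]-y)<36)&(abs(P[...,2]-h)<8);p=P[k];print(n,len(p),p.mean(0).round(1) if len(p) else "")
E
```

```text
time: 38.88
tcp_pos: [0.6455, 0.0995, 0.2119]
tcp_rot: [0.669, 0.743, 0.002, 0.002]
wrist_force: [-0.5, 0.5, 0.1]
width: 0.999
finger_force: 0.0
time: 39.5
tcp_pos: [0.5025, 0.0837, 0.2677]
tcp_rot: [0.669, 0.743, -0.001, 0.0]
wrist_force: [1.0, 0.7, 0.2]
width: 1.004
finger_force: 0.0
2428 circ [643.4 100.3] 34.8 rect [643.4 100. ] [57.1 43.8] 6.0 z 50.3
mortar 286 [ 607.  -154.8   50.6]
jar 472 [614.1 -77.6  71.5]
pestle 277 [ 599.9 -234.9  101.5]
canister 459 [636.3 172.6  98.3]
block 542 [643.8  95.7  49.4]
```

View pics/end.png

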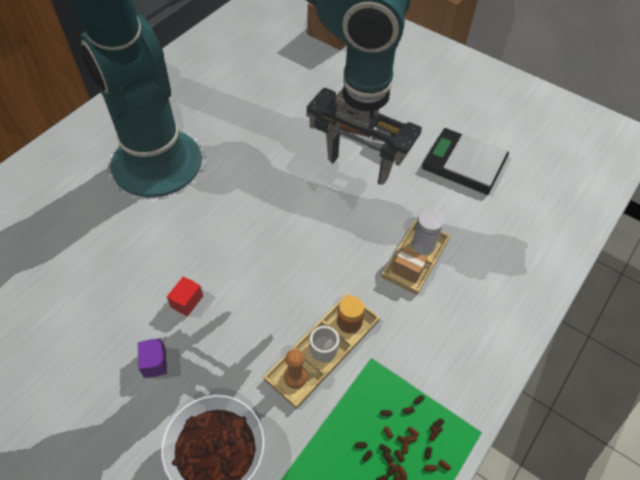

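The long tray holds the pestle (296,368), mortar (323,343) and jar (350,313). The short tray holds the canister (430,230) and block (408,263). All stand upright, and the bowl and scale have not moved. The scoop is hidden behind the gripper, but nothing went near it.

```bash
python3 -c "
from station import robot
print(robot.finish_job())"
```

```text
the job is handed in; nothing more can be done
None
```

Both kits are made up and the job is handed in at about 40 s: all five items stand upright in their pockets, and the bowl, scale and scoop were left alone (the scoop was hidden from view in the last picture).

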